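Load the breakfast caddy and hold it up off the table

ROBOT

A 7-joint arm with a two-finger parallel gripper is mounted at the origin on the work surface. World frame = base frame: x ahead of the robot, y to its left, z up, the work surface at z = 0. Lengths are in m, angles in rad, forces in N, time in s.
With the tool pointing down it reaches from about 0.425 to 0.95 m from the base axis. Payload 16.7 kg.
Tool frame: the origin (TCP) lies on the centre line of the jaws, within the pads' length; the fingertips stand nose_length ahead of it and the grasp point (between the pads) lies 6 mm ahead of it (nose_length is the distance from the TCP to the fingertips, in m); z points along the fingers, y is the line along which they close (so a half turn about z gives the same grasp; the last joint's range is limited). The gripper opens to 94 mm and grips with 3 to 60 N. Pads are 16 mm wide; open, the fingers measure 119 mm over their backs; the gripper's body (75 mm by 177 mm) begins 78 mm behind the grasp point.
Start: joints at [-1.389, 0.426, 0.074, 1.606, -0.034, 1.111, -0.067], TCP at [0.219, 0.638, 0.23] pointing down, gripper open.
Joint ranges: [-2.85, 2.85], [-0.5, 2.14], [-1.23, 1.37], [0.21, 2.46], [-1.02, 4.16], [0.16, 2.05], [-2.73, 2.73]. Speed limits (rad/s): [1.89, 1.89, 2.39, 2.39, 3.01, 3.01, 3.01].

INTERFACE

Orientations are given as a unit quaternion [x, y, z, w].
In Python, from cell import observe, grab_frame, calibration, sign_off, nose_length gives the robot as it stands.
- The arm moves only by the shell command python3 -m inch 'ROWS' [OPENING]. ROWS is JSON, a list of rows, each an object with "xyz": the shift along the tool's x, y, z as a fraction of full scale, a list of three; "angular": the turn, a rotation vector about the tool's x, y, z as a fraction of full scale, a list of three. A call has 1 to 12 rows; each row shifts and turns the commanded pose from where the row before left it, along the tool's axes as they then stand; what a row does not reach is not made up. Full scale, the value 1, is 500 mm for a shift and 180 degrees for a turn. A row lasts 1/8 s, in which the tool goes at most 62.5 mm and 10.7 degrees, less where a joint would pass 70% of its speed; a pose out of reach is approached as far as the arm can. A call with a number of a shift or a turn outside -1 to 1 is refused whole. A call with a gripper value outside its range is refused whole. OPENING is the closure, from -1 (fully open) to 1 (shut), set as the call begins (- or left out, the last holds). The fingers move at their own pace and stop on an object; the grip force is fixed at half the most. Time passes only in rows, so rows that do not move let the fingers close. It gives the time, the measured TCP pose, the force, the opening and the grip force at its end, in the units of the state.
- observe(): the state, without advancing time (a new reading comes with each control period).
- grab_frame(name): name is "scene" or "top"; returns (picture, depth): 420x560x3 uint8, red, green, blue; 420x560 float32, m along the optical axis (not along the pixel's ray), 0 where there is no reading.
- calibration(name): a dict with "mtx" (3x3 intrinsics, pixels), "origin" and "rotation" of the camera in the world. Camera axes: x right, y down, z forward; pixel columns grow to the right and rows downward; lengths in m; the calibration is good to about 2 mm. A picture is of the moment at which its call begins. calibration takes no time and is no camera call.
- sign_off(): hands the job in; it is judged then, once.
The state is a dict: "time": time; "qpos": joint angles; "joint_vel": joint speeds; "joint_torque": joint torques, N m; "tool_pos": TCP position; "tcp_rot": TCP orientation; "ft_force": force on the tool from outside, world axes, zero at the start; "moment": the same for the moment, N m; "width": opening from 0.0 (shut) to 1.0 (fully open); "finger_force": force on a finger pad.
Only numpy, scipy, OpenCV 4.12 (cv2) and the standard library are available. Lean on these libraries where they do the work, as an engineer would, in place of code of your own. Each camera call takes 0.05 s, during which the arm holds its last target. There are 200 camera calls.

TASK

Put the lidded jam jar that stands on the table into the empty bay of the wooden breakfast caddy, setting it down gently and not dropping it. Then take the caddy by its handle bar, lift it a good 10 cm clear of the table without tipping it and hold it there level and still with everything in it, so that the table can be wiped underneath; finish while still holding it up. Leave the mug, the teapot and the plate where they are.

Things in the scene. Friction and masses are not known exactly. Their poses are not given: they have to be found in the camera images.
- caddy: Loose open wooden caddy, 0.32 kg empty, any yaw. Origin: centre of its underside; x across, y along, z up. Base 88 (x) by 202 mm (y), 10 thick; walls to 45 high. Two jar bays, 72 by 72 mm inside, centred at y = +-58; between them a 32 mm slot with the shakers. Uprights 8 thick (x), 26 wide (y), 160 high at x = +-48, y = 0 carry the bar.
- free_bay (a point): Centre of the floor of the empty jar bay, 10 mm above the caddy's underside, at caddy y = -58 mm. Axes as the caddy.
- other_bay (a point): Centre of the floor of the bay that already holds the honey jar, at caddy y = +58 mm, 10 mm above the underside. Axes as the caddy.
- handle (a point): Centre of the caddy's wooden handle bar, 148 mm above the caddy's underside, midway between the uprights. The bar runs along caddy x; it is 20 mm wide (y) with flat upright sides and 24 mm tall, 88 mm clear between the uprights. Axes as the caddy.
- jam_jar: The jar to be put in: a closed round jar of dark red jam, 62 mm in diameter, 92 mm tall with its 61 mm wide, 16 mm high metal lid, body narrowing from 66 mm up to a 57 mm neck under the lid at 74 to 76 mm; about 0.2 kg, more or less full. It stands upright alone on the table, to the left or the right of the caddy. Origin: centre of its underside, z up its axis.
- honey_jar: A closed jar of the same size and weight class with amber honey, standing already in the other bay of the caddy. Origin: centre of its underside, z up.
- shaker_a: Small white salt shaker, 26 mm in diameter, 59 mm tall, 0.04 kg, standing loose in the caddy's middle slot. Origin: centre of its underside.
- shaker_b: Small white pepper shaker, same size and weight as the salt shaker, standing loose beside it in the middle slot. Origin: centre of its underside.
- mug: White mug, 80 mm in diameter, 90 mm tall, handle towards its +y, standing on the table on the other side of the caddy from the jam jar. To be left alone. Origin: centre of its underside.
- teapot: Round yellow teapot, 148 mm in diameter, 132 mm tall, spout towards its +y (reaching 130 mm from the axis), handle towards -y (120 mm), on the left of the table. To be left alone. Origin: centre of its underside.
- plate: White plate with blue flecks, 250 mm in diameter, 19 mm high at its rim, with two pieces of toast (top 23 mm above the table), on the right of the table. To be left alone. Origin: centre of its underside.
Not all that is in view belongs to the job. Leave any blue look-alike of the jam_jar alone. Several things have the shape of the caddy; the one meant has the colours described above.

How it is judged:
On the way:
1. the jam jar stands on the floor of the free bay, let go, while the caddy stands on the table (horizontal distance between jam_jar and free_bay below 0.014 m and z of jam_jar in the frame of free_bay between -0.005 and 0.007 m and angle between jam_jar's own z axis and vertical below 0.1 rad and contact force between the fingers and jam_jar below 0.1 N and height (world z) of caddy below 0.006 m), for 0.2 s.
At the end, for the whole second after the job is handed in: The gripper holds the caddy by its bar (within 40 mm of the bar centre, over 2 N), underside over 90 mm up, within 0.09 rad of level, slower than 0.02 m/s and 0.1 rad/s, clear of mug, teapot and plate; both jars on their bay floors (14 mm of centre, 7 mm of floor), both shakers in the caddy (height (world z) of caddy above 0.09 m and angle between caddy's own z axis and vertical below 0.09 rad and linear speed of caddy below 0.02 m/s and angular speed of caddy below 0.1 rad/s and contact force between the fingers and caddy above 2 N and distance between the grasp point and handle below 0.04 m and horizontal distance between jam_jar and free_bay below 0.014 m and z of jam_jar in the frame of free_bay between -0.005 and 0.007 m and horizontal distance between honey_jar and other_bay below 0.014 m and z of honey_jar in the frame of other_bay between -0.005 and 0.007 m and distance between each of shaker_a, shaker_b and caddy below 0.045 m and contact force between caddy and mug below 0.1 N and contact force between caddy and teapot below 0.1 N and contact force between caddy and plate below 0.1 N); the arm keeps its last pose, push and grip.
It fails at once if the caddy is tipped by more than 0.2 rad (angle between caddy's own z axis and vertical above 0.2 rad).
It fails at once if the jam jar is dropped or knocked (faster than 0.5 m/s with neither it nor the caddy in the fingers) (linear speed of jam_jar above 0.5 m/s and contact force between the fingers and jam_jar below 0.1 N and contact force between the fingers and caddy below 0.1 N).
It fails at once if the mug is moved by more than 20 mm (distance of mug from where it was at the start of the episode above 0.02 m).
It fails at once if the teapot is moved by more than 20 mm (distance of teapot from where it was at the start of the episode above 0.02 m).
It fails at once if the plate is moved by more than 20 mm (distance of plate from where it was at the start of the episode above 0.02 m).
It also fails if it takes over 54 s, if anything falls off the work surface, if the arm or the gripper's body presses on something with over 40 N, if the wrist force passes 120 N, or if a joint passes its speed limit or range.

## Working session

There is one attempt and no reset: what is moved stays moved. The work goes in short steps, Python scripts to look and compute and a shell command to move; the robot and the scene stay as the last step left them, time stands still between calls to the robot, and variables do not carry over. Pictures are saved under pics/ and viewed, at most 10 in all, crops included, and the job is handed in when it is done.

```bash
ls; mkdir -p pics
python3 - <<'E'
from cell import *
import cv2,numpy as np
print(observe(), nose_length)
for n in("scene","top"):
    p,d=grab_frame(n); c=calibration(n); print(n,c)
    cv2.imwrite(f"pics/{n}0.png",p[:,:,::-1]); np.savez(f"{n}0.npz",p=p,d=d)
E
```

```text
pics
{'time': 0.0, 'qpos': array([-1.38954244,  0.42676177,  0.07382302,  1.60663687, -0.03410705,
        1.11080382, -0.06708662]), 'joint_vel': array([ 0.00044945, -0.00011035,  0.00038949,  0.00133352,  0.0008216 ,
        0.00122242, -0.00020197]), 'joint_torque': array([ 1.28939111e-03, -9.35794830e+01,  3.66742596e+00, -4.54198158e+01,
       -4.86562983e-02,  2.01016443e-02,  1.62205297e-04]), 'tool_pos': array([0.21908181, 0.63800362, 0.22974173]), 'tcp_rot': array([ 1.64622605e-01,  9.86356397e-01, -6.72044208e-04, -6.92610953e-05]), 'ft_force': array([ 0.0651319 ,  0.32165427, -0.23323178]), 'moment': array([-0.00424031,  0.04421395, -0.00444323]), 'finger_force': 0.0, 'width': 0.9973254060842321} 0.025
scene {'mtx': array([[428.60466164,   0.        , 281.70157919],
       [  0.        , 428.60466164, 203.39497253],
       [  0.        ,   0.        ,   1.        ]]), 'origin': array([1.28267806, 0.17218639, 1.21224389]), 'rotation': array([ 0.60109411,  0.73022694, -0.25470808, -0.2014405 ])}
top {'mtx': array([[402.05466538,   0.        , 278.59331834],
       [  0.        , 402.05466538, 206.45276898],
       [  0.        ,   0.        ,   1.        ]]), 'origin': array([ 0.23429756, -0.01357499,  1.40699678]), 'rotation': array([-0.69403428,  0.71373341, -0.05593251,  0.07597761])}
```

View pics/scene0.png

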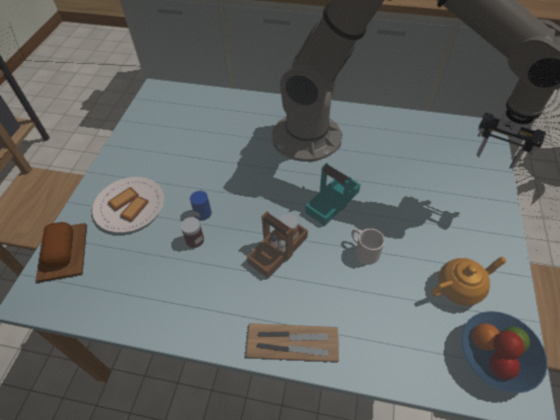

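View pics/top0.png

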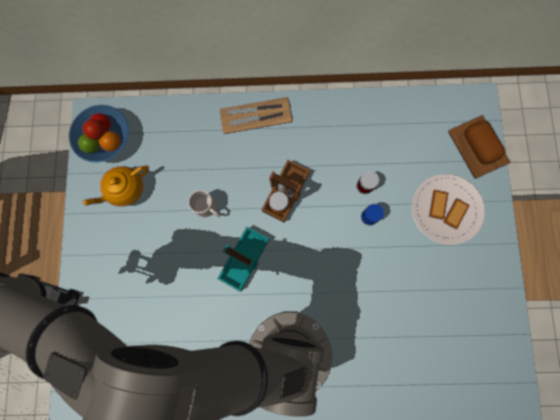

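Scene view: red jar at (193,233), blue look-alike at (201,205), wooden caddy at (278,243), teal decoy caddy at (333,193), mug at (369,246). In the top view the same things are at (368,181), (373,214), (288,190), (244,258) and (202,203). I choose the red jar and the wooden caddy. In the top view the honey jar is at the lower left of the caddy, so the free bay is at its upper right (298,173). Next comes a close crop and the measurements.

```bash
cat > h.py <<'E'
import numpy as np,cv2
from cell import *
from scipy.spatial.transform import Rotation as R
def cloud(n,save=None):
    p,d=grab_frame(n); c=calibration(n)
    v,u=np.mgrid[:420,:560]; K=c['mtx']
    P=np.stack([(u-K[0,2])/K[0,0]*d,(v-K[1,2])/K[1,1]*d,d],-1)
    W=P@R.from_quat(c['rotation']).as_matrix().T+c['origin']; W[d==0]=np.nan
    return p,W
def crop(p,u0,v0,w,h,s,name): cv2.imwrite(name,cv2.resize(p[v0:v0+h,u0:u0+w,::-1],None,fx=s,fy=s,interpolation=cv2.INTER_CUBIC))
E
python3 - <<'E'
from h import *
pt,T=cloud("top"); ps,S=cloud("scene")
a=cv2.resize(pt[140:240,180:400],None,fx=3.6,fy=3.6,interpolation=cv2.INTER_CUBIC)
b=cv2.resize(ps[180:285,180:400],None,fx=2,fy=2,interpolation=cv2.INTER_CUBIC)
im=np.zeros((580,792,3),np.uint8);im[:a.shape[0],:a.shape[1]]=a;im[365:365+b.shape[0],:b.shape[1]]=b
cv2.imwrite("pics/c1.png",im[:,:,::-1])
for n,W,px in(("top",T,[(368,181),(373,214),(288,190),(202,203),(120,187),(448,209),(244,258),(320,120)]),("scene",S,[(193,228),(201,200),(290,220),(369,240),(466,270),(128,205),(100,300)])):
    for u,v in px: print(n,(u,v),W[v,u].round(3))
# fits
for n,W in(("top",T),("scene",S)):
    z=W[...,2]
    def blob(c,r,lo,hi):
        m=(np.hypot(W[...,0]-c[0],W[...,1]-c[1])<r)&(z>lo)&(z<hi); return W[m]
    j=T[181,368]
    q=blob(j,.055,.08,.105); print(n,"lid",len(q),np.median(q,0),cv2.minEnclosingCircle(q[:,:2].astype(np.float32)))
    c=T[190,288]
    for lo,hi in((.03,.056),(.08,.112),(.125,.18)):
        q=blob(c,.14,lo,hi); print(n,lo,len(q),q.mean(0).round(4),cv2.minAreaRect((q[:,:2]*1000).astype(np.float32)))
E
```

```text
top (368, 181) [ 0.559 -0.279  0.098]
top (373, 214) [ 0.449 -0.29   0.092]
top (288, 190) [ 0.544 -0.012  0.07 ]
top (202, 203) [0.52  0.296 0.008]
top (120, 187) [0.565 0.554 0.104]
top (448, 209) [ 0.473 -0.57   0.004]
top (244, 258) [0.312 0.13  0.16 ]
top (320, 120) [ 0.821 -0.138  0.003]
scene (193, 228) [ 0.58  -0.27   0.092]
scene (201, 200) [ 0.468 -0.279  0.093]
scene (290, 220) [0.498 0.028 0.101]
scene (369, 240) [0.477 0.288 0.027]
scene (466, 270) [0.583 0.562 0.109]
scene (128, 205) [ 0.486 -0.554  0.023]
scene (100, 300) [ 0.832 -0.503 -0.003]
top lid 267 [ 0.56630849 -0.28490022  0.09140019] ((0.567097544670105, -0.28564968705177307), 0.03137863799929619)
top 0.03 450 [0.546  0.0008 0.0434] ((551.0602416992188, -4.0261383056640625), (102.24152374267578, 203.07232666015625), 59.725528717041016)
top 0.08 293 [0.503  0.0194 0.1012] ((512.7374877929688, 12.285133361816406), (103.66761016845703, 89.38313293457031), 68.22798156738281)
top 0.125 266 [ 0.5504 -0.0025  0.1571] ((551.759521484375, -2.5601730346679688), (104.32453155517578, 26.119260787963867), 61.014495849609375)
scene lid 267 [ 0.57230421 -0.28357129  0.09081907] ((0.5708568692207336, -0.2838777005672455), 0.033436428755521774)
scene 0.03 715 [ 0.5723 -0.0048  0.0422] ((555.1739501953125, -1.6009674072265625), (104.06501007080078, 204.22206115722656), 61.49065017700195)
scene 0.08 275 [0.5171 0.0182 0.0993] ((523.3890991210938, 15.693603515625), (105.6253890991211, 101.13182830810547), 61.22196578979492)
scene 0.125 359 [ 5.596e-01 -2.000e-04  1.531e-01] ((555.1203002929688, -2.861583709716797), (107.51666259765625, 27.24521255493164), 61.1623649597168)
```

View pics/c1.png

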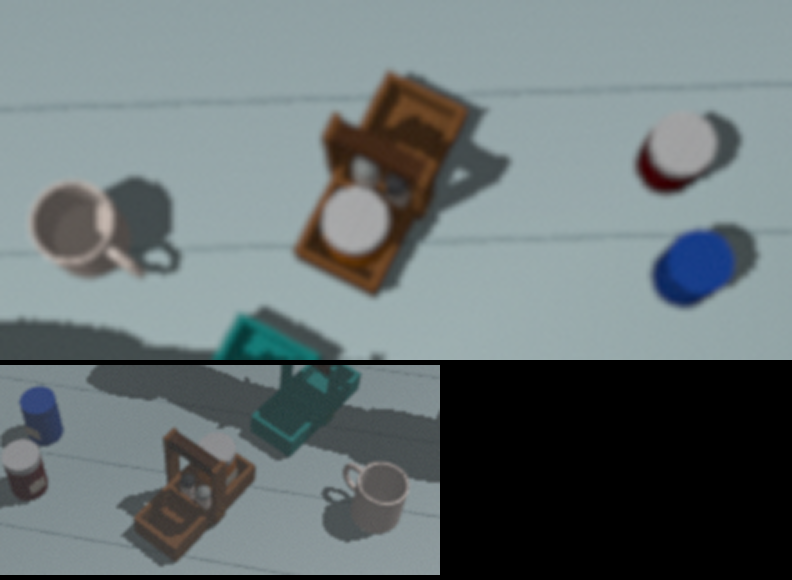

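The crop confirms it: the red jam jar with a pale lid is on the right, with the blue look-alike below it. The wooden caddy holds honey and shakers, and its free bay faces up and right. The heights and sizes fit (lid 0.091, bar top 0.160, rim 88x203, bar yaw 61°).

```bash
cat >> h.py <<'E'
JAR=np.array([.569,-.2848]); BAR=np.array([.5534,-.0027]); YAW=61
def go(x,y,z,yaw):
    "print remaining move: shift in tool axes AFTER the turn (units of 0.5 m), turn (units of pi)"
    o=observe(); A=R.from_quat(o['tcp_rot'])
    a=np.radians(yaw); Y=np.array([np.cos(a),np.sin(a),0]); Z=np.array([0,0,-1.]); X=np.cross(Y,Z)
    B=R.from_matrix(np.stack([X,Y,Z],1))
    d=np.array([x,y,z])-o['tool_pos']
    print('t',round(o['time'],2),'pos',o['tool_pos'].round(4),'turn',((A.inv()*B).as_rotvec()/np.pi).round(4),'shift',(B.inv().apply(d)/.5).round(4),'F',o['ft_force'].round(1),'w',round(o['width'],3),'ff',round(o['finger_force'],1),'q7',o['qpos'].round(2)[6])
E
python3 -c "
from h import *
go(.5,.25,.25,61)
d=np.array([.569-.5,-.2848-.25,-.05])
a=np.radians(61);Y=np.array([np.cos(a),np.sin(a),0]);Z=np.array([0,0,-1.]);X=np.cross(Y,Z);print(X@d*2,Y@d*2,Z@d*2)"
```

```text
t 0.2 pos [0.2192 0.6382 0.2301] turn [-0.0002  0.      0.0558] shift [-0.8676 -0.4067 -0.0399] F [ 0.7  0.7 -0.5] w 1.001 ff 0.0 q7 -0.07
-0.6392498894007187 -0.8685895111623031 0.1
```

```bash
python3 -m inch '[{"xyz":[0,0,-0.02],"angular":[0,0,0.028]},{"xyz":[0,0,-0.02],"angular":[0,0,0.028]},{"xyz":[-0.087,-0.041,0],"angular":[0,0,0]},{"xyz":[-0.087,-0.041,0],"angular":[0,0,0]},{"xyz":[-0.087,-0.041,0],"angular":[0,0,0]},{"xyz":[-0.087,-0.041,0],"angular":[0,0,0]},{"xyz":[-0.087,-0.041,0],"angular":[0,0,0]},{"xyz":[-0.087,-0.041,0],"angular":[0,0,0]},{"xyz":[-0.087,-0.041,0],"angular":[0,0,0]},{"xyz":[-0.087,-0.041,0],"angular":[0,0,0]},{"xyz":[-0.087,-0.041,0],"angular":[0,0,0]},{"xyz":[-0.087,-0.041,0],"angular":[0,0,0]}]' -1; python3 -c "
from h import *
go(*JAR,.2,YAW)"
```

```text
time: 1.7
tool_pos: [0.5008, 0.2466, 0.2505]
tcp_rot: [0.251, 0.968, 0.0, 0.0]
ft_force: [1.0, 0.1, -0.2]
width: 1.001
finger_force: 0.0
t 1.7 pos [0.5008 0.2466 0.2505] turn [ 0.     -0.     -0.0002] shift [-0.6346 -0.8635  0.1011] F [ 1.   0.1 -0.2] w 1.001 ff 0.0 q7 0.57
```

```bash
python3 -m inch '[{"xyz":[-0.053,-0.072,0],"angular":[0,0,0]},{"xyz":[-0.053,-0.072,0],"angular":[0,0,0]},{"xyz":[-0.053,-0.072,0],"angular":[0,0,0]},{"xyz":[-0.053,-0.072,0],"angular":[0,0,0]},{"xyz":[-0.053,-0.072,0],"angular":[0,0,0]},{"xyz":[-0.053,-0.072,0],"angular":[0,0,0]},{"xyz":[-0.053,-0.072,0],"angular":[0,0,0]},{"xyz":[-0.053,-0.072,0],"angular":[0,0,0]},{"xyz":[-0.053,-0.072,0],"angular":[0,0,0]},{"xyz":[-0.053,-0.072,0],"angular":[0,0,0]},{"xyz":[-0.053,-0.072,0.05],"angular":[0,0,0]},{"xyz":[-0.052,-0.072,0.05],"angular":[0,0,0]}]'
python3 - <<'E'
from h import *
go(*JAR,.089,YAW)
p,W=cloud("top"); crop(p,240,120,160,120,5,"pics/c2.png")
for n in("top","scene"):
    p,W=cloud(n); m=(np.hypot(W[...,0]-.569,W[...,1]+.2848)<.055)&(W[...,2]>.086)&(W[...,2]<.098); q=W[m]; print(n,len(q),cv2.minEnclosingCircle(q[:,:2].astype(np.float32)) if len(q) else 0)
E
```

```text
time: 3.2
tool_pos: [0.5683, -0.285, 0.1999]
tcp_rot: [0.25, 0.968, 0.0, 0.0]
ft_force: [1.4, 0.3, 0.2]
width: 0.997
finger_force: 0.0
t 3.2 pos [ 0.5683 -0.285   0.1999] turn [ 0.0001  0.0002 -0.    ] shift [-0.001   0.0011  0.2218] F [1.4 0.3 0.2] w 0.997 ff 0.0 q7 1.67
top 0 0
scene 244 ((0.5688443779945374, -0.284862756729126), 0.03308505192399025)
```

View pics/c2.png

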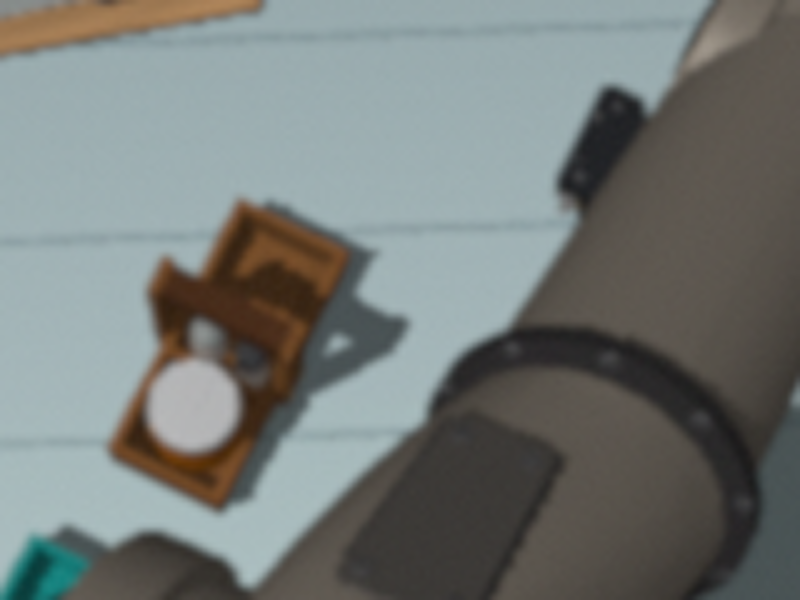

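The gripper is over the jar, the arm hides the jar from the top camera, and the caddy is undisturbed at (200,360). Going down and closing.

```bash
python3 -m inch '[{"xyz":[-0.001,0.001,0.05],"angular":[0,0,0]},{"xyz":[0,0,0.05],"angular":[0,0,0]},{"xyz":[0,0,0.05],"angular":[0,0,0]},{"xyz":[0,0,0.04],"angular":[0,0,0]},{"xyz":[0,0,0.032],"angular":[0,0,0]},{"xyz":[0,0,0],"angular":[0,0,0]}]'; python3 -m inch '[{"xyz":[0,0,0],"angular":[0,0,0]},{"xyz":[0,0,0],"angular":[0,0,0]},{"xyz":[0,0,0],"angular":[0,0,0]},{"xyz":[0,0,0],"angular":[0,0,0]},{"xyz":[0,0,0],"angular":[0,0,0]},{"xyz":[0,0,0],"angular":[0,0,0]}]' 1; python3 -c "
from h import *
go(*JAR,.2,YAW)"
```

```text
time: 4.1
tool_pos: [0.5683, -0.2832, 0.0887]
tcp_rot: [0.251, 0.968, 0.0, -0.001]
ft_force: [-0.7, -0.5, -0.4]
width: 1.003
finger_force: 0.0
time: 4.85
tool_pos: [0.5688, -0.2838, 0.0898]
tcp_rot: [0.251, 0.968, -0.0, 0.0]
ft_force: [-0.9, -2.3, 5.4]
width: 0.65
finger_force: 29.9
t 4.85 pos [ 0.5688 -0.2838  0.0898] turn [-0.      0.0002 -0.0002] shift [-0.0012 -0.0015 -0.2205] F [-0.9 -2.3  5.4] w 0.65 ff 29.9 q7 1.74
```

```bash
python3 -m inch '[{"xyz":[0,0,-0.02],"angular":[0,0,0]},{"xyz":[0,0,-0.04],"angular":[0,0,0]},{"xyz":[0,0,-0.05],"angular":[0,0,0]},{"xyz":[0,0,-0.05],"angular":[0,0,0]},{"xyz":[0,0,-0.05],"angular":[0,0,0]},{"xyz":[0,0,-0.05],"angular":[0,0,0]},{"xyz":[0,0,0],"angular":[0,0,0]}]'; python3 -c "
from h import *
go(.6041,-.0308,.22,YAW)"
```

```text
time: 5.72
tool_pos: [0.5695, -0.2841, 0.2222]
tcp_rot: [0.251, 0.968, 0.0, 0.002]
ft_force: [0.1, 0.7, -2.2]
width: 0.646
finger_force: 29.9
t 5.72 pos [ 0.5695 -0.2841  0.2222] turn [ 0.0003  0.0012 -0.0002] shift [0.185  0.4767 0.0043] F [ 0.1  0.7 -2.2] w 0.646 ff 29.9 q7 1.66
```

Jar held (61 mm, about 2 N). Moving over the bay.

```bash
python3 -m inch '[{"xyz":[0.02,0.05,0],"angular":[0,0,0]},{"xyz":[0.025,0.065,0],"angular":[0,0,0]},{"xyz":[0.025,0.065,0],"angular":[0,0,0]},{"xyz":[0.025,0.065,0],"angular":[0,0,0]},{"xyz":[0.025,0.065,0],"angular":[0,0,0]},{"xyz":[0.025,0.065,0],"angular":[0,0,0]},{"xyz":[0.02,0.05,0],"angular":[0,0,0]},{"xyz":[0.015,0.04,0],"angular":[0,0,0]},{"xyz":[0.005,0.012,0],"angular":[0,0,0]},{"xyz":[0,0,0],"angular":[0,0,0]},{"xyz":[0,0,0],"angular":[0,0,0]}]'
python3 - <<'E'
from h import *
go(.6041,-.0308,.22,YAW)
a=np.radians(61);ux=np.array([np.cos(a),np.sin(a)]);uy=np.array([-np.sin(a),np.cos(a)])
for n in("scene","top"):
    p,W=cloud(n)
    for lo,hi,r in((.03,.056,.13),(.142,.18,.075)):
        m=(np.hypot(W[...,0]-.5534,W[...,1]+.0027)<r)&(W[...,2]>lo)&(W[...,2]<hi); q=W[m]
        if len(q)>50:print(n,lo,len(q),cv2.minAreaRect((q[:,:2]*1000).astype(np.float32)))
    crop(p,*((210,160,160,120,4) if n=="scene" else (210,130,160,120,4)),f"pics/c3{n}.png")
    m=(np.hypot(W[...,0]-.604,W[...,1]+.0308)<.07)&(W[...,2]>.19)&(W[...,2]<.235); q=W[m]; print('jar top',n,len(q),q.mean(0) if len(q) else 0)
E
```

```text
time: 7.1
tool_pos: [0.6034, -0.0315, 0.2195]
tcp_rot: [0.251, 0.968, -0.0, 0.0]
ft_force: [0.2, -0.9, -0.6]
width: 0.648
finger_force: 29.9
t 7.1 pos [ 0.6034 -0.0315  0.2195] turn [-0.0001  0.     -0.0007] shift [-0.0006  0.0018 -0.001 ] F [ 0.2 -0.9 -0.6] w 0.648 ff 29.9 q7 1.2
scene 0.03 578 ((557.7076416015625, 4.145721435546875), (92.50264739990234, 210.2186737060547), 56.62586975097656)
scene 0.142 149 ((595.0302734375, 15.960941314697266), (38.049110412597656, 81.24649047851562), 65.58777618408203)
jar top scene 368 [ 0.61711002 -0.03315811  0.21640211]
jar top top 0 0
```

View pics/c3scene.png

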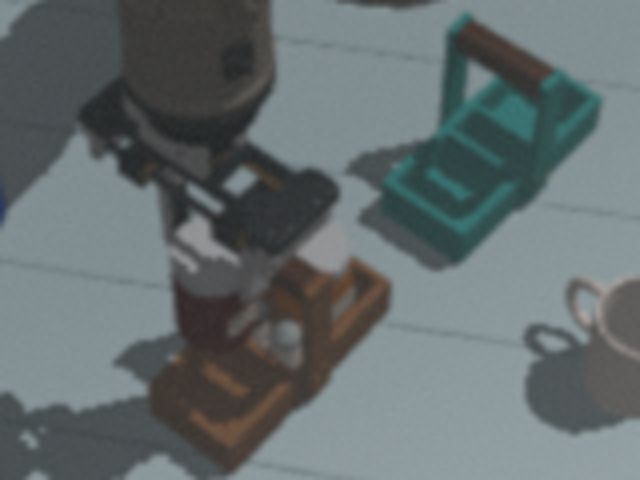

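The jar hangs over the free bay at (215,300) and the bar is clear of the gripper body. Lowering it to just above the rim, then gently in.

```bash
python3 -m inch '[{"xyz":[-0.0005,0.002,0.02],"angular":[0,0,0]},{"xyz":[0,0,0.04],"angular":[0,0,0]},{"xyz":[0,0,0.04],"angular":[0,0,0]},{"xyz":[0,0,0.03],"angular":[0,0,0]},{"xyz":[0,0,0.02],"angular":[0,0,0]},{"xyz":[0,0,0],"angular":[0,0,0]},{"xyz":[0,0,0],"angular":[0,0,0]}]';python3 -c "
from h import *
go(.6041,-.0308,.0998,YAW)"; python3 -m inch '[{"xyz":[0,0,0.01],"angular":[0,0,0]},{"xyz":[0,0,0.01],"angular":[0,0,0]},{"xyz":[0,0,0.01],"angular":[0,0,0]},{"xyz":[0,0,0],"angular":[0,0,0]}]';python3 -c "
from h import *
go(.6041,-.0308,.0998,YAW)"
```

```text
time: 8.07
tool_pos: [0.6046, -0.0295, 0.145]
tcp_rot: [0.251, 0.968, 0.0, 0.0]
ft_force: [0.6, -0.7, -2.4]
width: 0.646
finger_force: 29.9
t 8.07 pos [ 0.6046 -0.0295  0.145 ] turn [ 0.0001  0.0002 -0.0002] shift [-0.0003 -0.0027  0.0904] F [ 0.6 -0.7 -2.4] w 0.646 ff 29.9 q7 1.25
time: 8.57
tool_pos: [0.604, -0.0295, 0.129]
tcp_rot: [0.251, 0.968, -0.0, -0.0]
ft_force: [0.2, -0.1, -1.0]
width: 0.644
finger_force: 29.9
t 8.57 pos [ 0.604  -0.0295  0.129 ] turn [-0.0002 -0.0002 -0.0002] shift [-0.0015 -0.0022  0.0584] F [ 0.2 -0.1 -1. ] w 0.644 ff 29.9 q7 1.26
```

No contact with the rim, so the jar is inside. Continuing down.

```bash
python3 -m inch '[{"xyz":[-0.001,-0.002,0.012],"angular":[0,0,0]},{"xyz":[0,0,0.012],"angular":[0,0,0]},{"xyz":[0,0,0.012],"angular":[0,0,0]},{"xyz":[0,0,0.01],"angular":[0,0,0]},{"xyz":[0,0,0.004],"angular":[0,0,0]},{"xyz":[0,0,0],"angular":[0,0,0]},{"xyz":[0,0,0],"angular":[0,0,0]}]';python3 -c "
from h import *
go(.6041,-.0308,.0998,YAW)"
```

```text
time: 9.45
tool_pos: [0.6043, -0.0306, 0.1047]
tcp_rot: [0.251, 0.968, 0.0, 0.0]
ft_force: [-0.3, 0.1, -1.4]
width: 0.647
finger_force: 29.9
t 9.45 pos [ 0.6043 -0.0306  0.1047] turn [ 0.      0.0001 -0.0002] shift [ 0.0002 -0.0006  0.0097] F [-0.3  0.1 -1.4] w 0.647 ff 29.9 q7 1.28
```

```bash
python3 -m inch '[{"xyz":[0,0,0.004],"angular":[0,0,0]},{"xyz":[0,0,0.004],"angular":[0,0,0]},{"xyz":[0,0,0],"angular":[0,0,0]},{"xyz":[0,0,0],"angular":[0,0,0]}]';python3 -c "
from h import *
go(.6041,-.0308,.0998,YAW)"
```

```text
time: 9.95
tool_pos: [0.6042, -0.0306, 0.1005]
tcp_rot: [0.251, 0.968, -0.0, -0.0]
ft_force: [-0.5, -0.2, -1.3]
width: 0.642
finger_force: 29.9
t 9.95 pos [ 0.6042 -0.0306  0.1005] turn [-0.     -0.     -0.0002] shift [-0.0001 -0.0005  0.0013] F [-0.5 -0.2 -1.3] w 0.642 ff 29.9 q7 1.28
```

```bash
for i in 1 2; do python3 -m inch '[{"xyz":[0,0,0.002],"angular":[0,0,0]},{"xyz":[0,0,0],"angular":[0,0,0]},{"xyz":[0,0,0],"angular":[0,0,0]}]' | egrep 'pos|force'; done
```

```text
tool_pos: [0.6045, -0.0307, 0.0998]
ft_force: [-0.5, -1.0, 5.8]
finger_force: 29.9
tool_pos: [0.6046, -0.0312, 0.0994]
ft_force: [-3.5, -3.1, 15.3]
finger_force: 30.0
```

Contact with the floor at the expected height. Easing off and letting go.

```bash
python3 -m inch '[{"xyz":[0,0,-0.002],"angular":[0,0,0]},{"xyz":[0,0,-0.001],"angular":[0,0,0]},{"xyz":[0,0,0],"angular":[0,0,0]}]' | egrep 'pos|force';  python3 -m inch '[{"xyz":[0,0,0],"angular":[0,0,0]},{"xyz":[0,0,0],"angular":[0,0,0]},{"xyz":[0,0,0],"angular":[0,0,0]},{"xyz":[0,0,0],"angular":[0,0,0]},{"xyz":[0,0,0],"angular":[0,0,0]},{"xyz":[0,0,0],"angular":[0,0,0]}]' -1; python3 -m inch '[{"xyz":[0,0,-0.02],"angular":[0,0,0]},{"xyz":[0,0,-0.04],"angular":[0,0,0]},{"xyz":[0,0,-0.08],"angular":[0,0,0]},{"xyz":[0,0,-0.08],"angular":[0,0,0]},{"xyz":[0,0,-0.08],"angular":[0,0,0]},{"xyz":[0,0,0],"angular":[0,0,0]}]' | egrep 'time|pos|force'
python3 - <<'E'
from h import *
go(.5534,-.0027,.25,-29)
for n in("scene","top"):
    p,W=cloud(n)
    for nm,lo,hi,r in(("rim",.03,.056,.13),("bar",.142,.17,.075)):
        m=(np.hypot(W[...,0]-.5534,W[...,1]+.0027)<r)&(W[...,2]>lo)&(W[...,2]<hi); q=W[m]
        if len(q)>50:print(n,nm,len(q),np.median(q[:,2]),cv2.minAreaRect((q[:,:2]*1000).astype(np.float32)))
    m=(np.hypot(W[...,0]-.604,W[...,1]+.0308)<.05)&(W[...,2]>.092)&(W[...,2]<.112); q=W[m]; print('jar',n,len(q),np.median(q,0),cv2.minEnclosingCircle(q[:,:2].astype(np.float32)))
    crop(p,*((210,160,160,120,4) if n=="scene" else (210,130,160,120,4)),f"pics/c4{n}.png")
E
```

```text
tool_pos: [0.6041, -0.0304, 0.0998]
ft_force: [-0.3, 0.4, -1.5]
finger_force: 29.9
time: 11.82
tool_pos: [0.6042, -0.0306, 0.1]
tcp_rot: [0.251, 0.968, -0.0, 0.0]
ft_force: [0.3, 0.3, 0.3]
width: 0.996
finger_force: 0.0
time: 12.58
tool_pos: [0.6057, -0.0309, 0.2544]
ft_force: [-0.2, 0.3, -0.2]
finger_force: 0.0
t 12.57 pos [ 0.6057 -0.0309  0.2544] turn [2.100e-03 2.000e-04 4.997e-01] shift [-0.0014 -0.1188  0.0088] F [-0.2  0.3 -0.2] w 1.003 ff 0.0 q7 1.19
scene rim 640 0.0431801773759547 ((555.798095703125, -1.9856033325195312), (105.4576416015625, 203.9854736328125), 61.248600006103516)
scene bar 195 0.15797498208891714 ((555.4134521484375, -2.5583343505859375), (106.3138198852539, 26.798566818237305), 61.364784240722656)
jar scene 291 [ 0.60803999 -0.03010197  0.10116508] ((0.6069644689559937, -0.03211348503828049), 0.03286803513765335)
jar top 0 [nan nan nan] ((0.0, 0.0), 0.0)
  return _methods._mean(a, axis=axis, dtype=dtype,
  ret = um.true_divide(
```

View pics/c4scene.png

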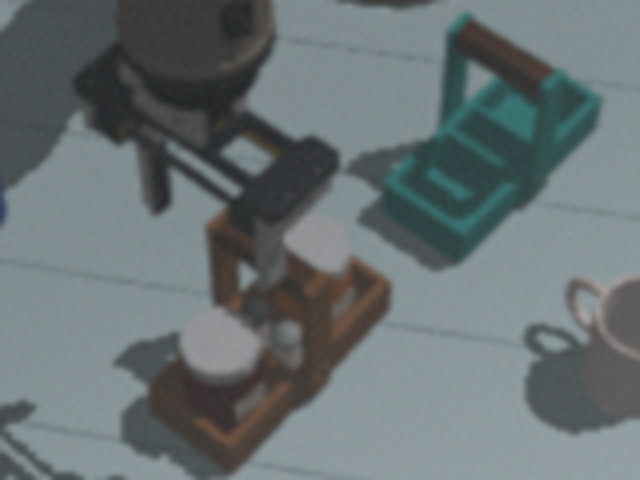

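The jam jar stands upright in the free bay, lid at (218,345). The caddy has not moved, and jar to bar centre is 59 mm against the expected 58. Turning and moving to the bar.

```bash
python3 -m inch '[{"xyz":[0,0,0],"angular":[0.002,0,0.0555]},{"xyz":[0,0,0],"angular":[0,0,0.0555]},{"xyz":[0,0,0],"angular":[0,0,0.0555]},{"xyz":[0,0,0],"angular":[0,0,0.0555]},{"xyz":[0,0,0],"angular":[0,0,0.0555]},{"xyz":[0,0,0],"angular":[0,0,0.0555]},{"xyz":[0,0,0],"angular":[0,0,0.0555]},{"xyz":[0,0,0],"angular":[0,0,0.0555]},{"xyz":[0,0,0],"angular":[0,0,0.0555]},{"xyz":[0,-0.06,0],"angular":[0,0,0]},{"xyz":[0,-0.058,0],"angular":[0,0,0]},{"xyz":[0,0,0],"angular":[0,0,0]}]'|egrep 'time|force';python3 -c "
from h import *
go(.5536,-.0026,.154,-29)"
```

```text
time: 14.18
ft_force: [-0.1, 0.4, 0.0]
finger_force: 0.0
t 14.18 pos [ 0.5509 -0.0009  0.2494] turn [-0.0008  0.002   0.0008] shift [-0.0004  0.0063  0.1907] F [-0.1  0.4  0. ] w 1.0 ff 0.0 q7 -0.34
```

```bash
python3 -m inch '[{"xyz":[0,0.006,0.04],"angular":[-0.0008,0.002,0.0008]},{"xyz":[0,0,0.05],"angular":[0,0,0]},{"xyz":[0,0,0.05],"angular":[0,0,0]},{"xyz":[0,0,0.035],"angular":[0,0,0]},{"xyz":[0,0,0.015],"angular":[0,0,0]},{"xyz":[0,0,0],"angular":[0,0,0]},{"xyz":[0,0,0],"angular":[0,0,0]}]'|egrep 'time|force';python3 -c "
from h import *
go(.5536,-.0026,.154,-29)"
```

```text
time: 15.05
ft_force: [-0.3, 0.0, -0.6]
finger_force: 0.0
t 15.05 pos [ 0.5557 -0.0037  0.1557] turn [ 0.0008 -0.0002 -0.0005] shift [-0.0001 -0.0047  0.0033] F [-0.3  0.  -0.6] w 0.998 ff 0.0 q7 -0.22
```

```bash
python3 -m inch '[{"xyz":[0,-0.004,0.003],"angular":[0.0008,0,0]},{"xyz":[0,0,0],"angular":[0,0,0]},{"xyz":[0,0,0],"angular":[0,0,0]},{"xyz":[0,0,0],"angular":[0,0,0]},{"xyz":[0,0,0],"angular":[0,0,0]},{"xyz":[0,0,0],"angular":[0,0,0]},{"xyz":[0,0,0],"angular":[0,0,0]},{"xyz":[0,0,0],"angular":[0,0,0]},{"xyz":[0,0,0],"angular":[0,0,0]},{"xyz":[0,0,0],"angular":[0,0,0]},{"xyz":[0,0,0],"angular":[0,0,0]},{"xyz":[0,0,0],"angular":[0,0,0]}]' 1;python3 -c "
from h import *
go(.5536,-.0026,.154,-29)"
```

```text
time: 16.55
tool_pos: [0.5538, -0.0028, 0.1536]
tcp_rot: [0.862, 0.507, 0.0, -0.0]
ft_force: [5.1, -2.3, 0.4]
width: 0.209
finger_force: 30.0
t 16.55 pos [ 0.5538 -0.0028  0.1536] turn [ 0.     -0.     -0.0005] shift [ 0.0002 -0.0005 -0.0007] F [ 5.1 -2.3  0.4] w 0.209 ff 30.0 q7 -0.22
```

Bar gripped (19.6 mm, 30 N). Lifting slowly by 12 cm.

```bash
python3 -m inch '[{"xyz":[0,0,-0.003],"angular":[0,0,0]},{"xyz":[0,0,-0.006],"angular":[0,0,0]},{"xyz":[0,0,-0.01],"angular":[0,0,0]},{"xyz":[0,0,-0.012],"angular":[0,0,0]},{"xyz":[0,0,-0.015],"angular":[0,0,0]},{"xyz":[0,0,-0.015],"angular":[0,0,0]},{"xyz":[0,0,-0.015],"angular":[0,0,0]},{"xyz":[0,0,-0.015],"angular":[0,0,0]}]';python3 -m inch '[{"xyz":[0,0,-0.02],"angular":[0,0,0]},{"xyz":[0,0,-0.02],"angular":[0,0,0]},{"xyz":[0,0,-0.02],"angular":[0,0,0]},{"xyz":[0,0,-0.02],"angular":[0,0,0]},{"xyz":[0,0,-0.02],"angular":[0,0,0]},{"xyz":[0,0,-0.02],"angular":[0,0,0]},{"xyz":[0,0,-0.015],"angular":[0,0,0]},{"xyz":[0,0,-0.01],"angular":[0,0,0]},{"xyz":[0,0,-0.005],"angular":[0,0,0]},{"xyz":[0,0,0],"angular":[0,0,0]},{"xyz":[0,0,0],"angular":[0,0,0]},{"xyz":[0,0,0],"angular":[0,0,0]}]'
python3 - <<'E'
from h import *
go(.5536,-.0026,.274,-29)
p,W=cloud("scene"); crop(p,210,130,160,120,4,"pics/c5.png")
m=(np.hypot(W[...,0]-.5536,W[...,1]+.0026)<.125)&(W[...,2]>.145)&(W[...,2]<.172); q=W[m]
A=np.c_[q[:,:2]-[.5536,-.0026],np.ones(len(q))]; print(len(q),'rim plane',np.linalg.lstsq(A,q[:,2],rcond=None)[0])
E
```

```text
time: 17.55
tool_pos: [0.5536, -0.0027, 0.1996]
tcp_rot: [0.862, 0.507, -0.0, -0.0]
ft_force: [-0.1, -0.8, -6.7]
width: 0.211
finger_force: 30.0
time: 19.05
tool_pos: [0.5535, -0.0027, 0.2738]
tcp_rot: [0.862, 0.507, -0.0, -0.0]
ft_force: [-0.1, 0.2, -7.2]
width: 0.21
finger_force: 30.0
t 19.05 pos [ 0.5535 -0.0027  0.2738] turn [-0.0002  0.0001 -0.0005] shift [ 0.0003  0.0001 -0.0004] F [-0.1  0.2 -7.2] w 0.21 ff 30.0 q7 -0.36
801 rim plane [-0.0179345  -0.0198234   0.16070552]
```

View pics/c5.png

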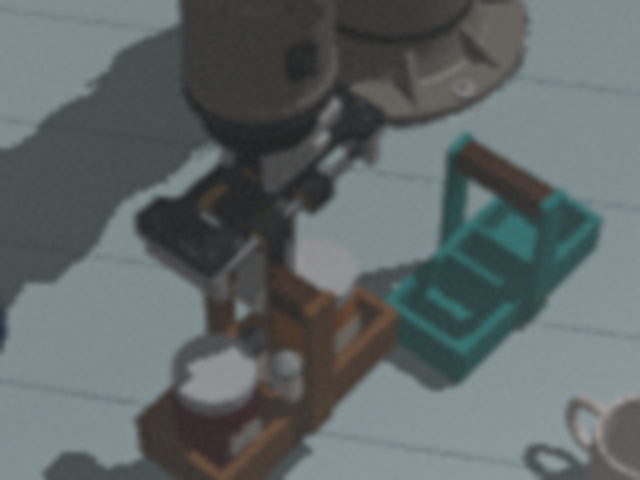

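The caddy hangs level with both jars (218,375) and (325,265), and the shaker in view (285,360), all in place. Its underside is about 12 cm up, and it is steady and clear of everything. Handing in.

```bash
python3 -m inch '[{"xyz":[0,0,0],"angular":[0,0,0]},{"xyz":[0,0,0],"angular":[0,0,0]},{"xyz":[0,0,0],"angular":[0,0,0]},{"xyz":[0,0,0],"angular":[0,0,0]}]' | egrep 'pos|force'; python3 -c "
from cell import sign_off
print(sign_off())"
```

```text
tool_pos: [0.5536, -0.0027, 0.274]
ft_force: [-0.1, -0.8, -7.1]
finger_force: 30.0
the job is handed in; nothing more can be done
None
```

I set the jam jar gently in the free bay, and the arm now holds the caddy by its bar, level and still about 12 cm above the table. I handed the job in at about 20 s of the 54 s; the verdict was not shown to me.

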